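# Fit the D-bore gear on the conveyor drive

### The arm

A 7-joint arm with a two-finger parallel gripper is mounted at the origin on the work surface. World frame = base frame: x ahead of the robot, y to its left, z up, the work surface at z = 0. Lengths are in m, angles in rad, forces in N, time in s.
With the tool pointing down it reaches from about 0.425 to 0.875 m from the base axis. Payload 4.7 kg.
Tool frame: the origin (TCP) lies midway between the tips of the shut fingers; the grasp point (between the pads) lies 19 mm behind it; z points along the fingers, y is the direction in which the jaws open and shut (so a half turn about z gives the same grasp; the last joint's range is limited). The gripper opens to 87 mm and grips with 3 to 60 N. Pads are 19 mm wide; open, the fingers measure 117 mm over their backs; the gripper's body (75 mm by 190 mm) begins 51 mm behind the grasp point.
Start: joints at [-1.294, 0.321, -0.07, 1.45, 0.023, 1.371, -0.057], TCP at [0.169, 0.628, 0.223] pointing down, gripper open.
Joint ranges: [-2.86, 2.86], [-0.3, 2.09], [-1.38, 1.24], [0.06, 2.45], [-1.56, 4.7], [0.09, 2.05], [-2.69, 2.69]. Speed limits (rad/s): [2.57, 2.57, 3.14, 3.14, 3.14, 3.14, 3.14].

### API

Orientations are given as a rotation vector (axis times angle).
In Python, from bench import get_state, eyes, job gives the robot as it stands. The module is installed in compiled form; this text tells all that it offers.
- The arm moves only by the shell command python3 -m jog 'ROWS' [FORCE]. ROWS is JSON, a list that holds one entry, the list of rows, each a list of 5 numbers: the opening, from 0 (shut) to 1 (fully open), then the shift along the tool's x, y, z in units of 40 mm (1.0 is 40 mm), then the turn about the tool's z in units of 5 degrees (1.0 is 5 degrees). In form: [[[jaw, dx, dy, dz, turn], ...]]. A call has 1 to 10 rows; each row shifts and turns the commanded pose from where the row before left it, along the tool's axes as they then stand; what a row does not reach is not made up. A row lasts 1/8 s, in which the tool goes at most 62.5 mm and 10.7 degrees, less where a joint would pass 70% of its speed; a pose out of reach is approached as far as the arm can. A call is refused whole if a number of a shift passes 1 or a number of a turn 1, either way. A call with a gripper value outside its range is refused whole. The fingers move at their own pace and stop on an object; FORCE is the grip in N (left out, the last holds). Time passes only in rows, so rows that do not move let the fingers close. It gives the time, the measured TCP pose, the force and the opening at its end, in the units of the state.
- get_state(): the state, without advancing time (a new reading comes with each control period).
- eyes.get_image(name): name is "side" or "top" or "wrist"; returns (picture, depth): 400x640x3 uint8, red, green, blue; 400x640 float32, m along the optical axis (not along the pixel's ray), 0 where there is no reading.
- eyes.camera_params(name): a dict with "camera_matrix" (3x3 intrinsics, pixels), "pose" (4x4, takes a point from camera to world coordinates); the wrist camera has in their place "mount" (4x4, takes a point from camera to tool coordinates, whose origin is the TCP and whose axes are the flange's). Camera axes: x right, y down, z forward; pixel columns grow to the right and rows downward; lengths in m; the calibration is good to about 2 mm. The wrist camera is an equidistant fisheye: a pixel r from the principal point sees the ray r / f radians off the axis. A picture is of the moment at which its call begins: read the wrist's pose just before it. camera_params takes no time and is no camera call.
- job.close_job(): hands the job in, once; it reports no verdict.
The state is a dict: "time": time; "joint_positions": joint angles; "qd": joint speeds; "joint_torque": joint torques, N m; "position": TCP position; "tool_rot": TCP orientation; "ft_force": force on the tool from outside, world axes, zero at the start; "torque": the same for the moment, N m; "grip_width": opening from 0.0 (shut) to 1.0 (fully open).
Only numpy, scipy, OpenCV 4.12 (cv2) and the standard library are available. Lean on these libraries where they do the work, as an engineer would, in place of code of your own. Each camera call takes 0.05 s, during which the arm holds its last target. There are 200 camera calls.

### The job

The board-conveyor drive standing on the mat is missing its gear. Of the two white gears lying beside it, take the one with the D-shaped bore, turn it so that the flat of its bore faces the same way as the flat of the upright shaft, slide it down the shaft until it lies level and fully home on the shaft's dark shoulder, and let go. Leave the gear with the round bore where it lies.

Things in the scene. Friction and masses are not known exactly. Their poses are not given: they have to be found in the camera images.
- gear_mid (a point): Centre (half-way up, on the axis) of the loose white plastic gear with the D-shaped bore, lying flat, 65 g. 52 mm across its tooth tips, 28 mm high, same outline all the way up: grip it from above across the teeth, any direction. Through bore 24 mm in diameter with one flat 6.5 mm from the axis. z: gear axis (up); x points from the axis squarely at the bore's flat.
- shaft_seat (a point): Foot of the drive's upright steel shaft: on its axis, at the top of the dark round shoulder, 44 mm wide, where the gear rests (its centre then 14 mm above). z up; x points squarely out of the shaft's flat. Shaft: 19 mm diameter, flat 4.5 mm from the axis, 36 mm tall, top 5 mm tapered, does not turn. A centred gear slides on with its x within 15 degrees of this x.
- drive: The fixed drive under the shaft; origin on the table below the shaft's axis, 60 mm under the shoulder's top. Grey gearbox 100 mm (x) by 90 mm (y), 55 mm high, centred on the origin; on its +x side, where the shaft's flat faces, a lower black motor 48 mm thick reaches to x = 160 mm.
- spare_mid (a point): Centre (half-way up, on the axis) of the other loose white gear, lying flat: same outline and size, but with a plain round bore 24 mm in diameter. Not to be used or moved.
Things that resemble listed ones, but are neither listed nor needed, are in the scene too. Leave any pink, purple or yellow look-alike of the drive alone.

How it is judged:
At the end, for the whole second after the job is handed in: The D-bore gear is on the shaft, its centre within 8 mm of the shaft's axis and less than 18 mm above the shoulder (4 mm from fully home), level within 7 degrees, its flat turned within 28 degrees of the shaft's flat (horizontal distance between gear_mid and shaft_seat below 0.008 m and z of gear_mid in the frame of shaft_seat below 0.018 m and angle between gear_mid's own z axis and vertical below 0.12 rad and angle between the x axis of gear_mid and the x axis of shaft_seat, either way round below 0.5 rad); the robot touches nothing.
It fails at once if the round-bore gear is moved more than 30 mm (distance of spare_mid from where it was at the start of the episode above 0.03 m).
It also fails if it takes over 38 s, if anything falls off the work surface, if the arm or the gripper's body presses on something with over 40 N, if the wrist force passes 120 N, or if a joint passes its speed limit or range.

## Working session

There is one attempt and no reset: what is moved stays moved. The work goes in short steps, Python scripts to look and compute and a shell command to move; the robot and the scene stay as the last step left them, time stands still between calls to the robot, and variables do not carry over. Pictures are saved under pics/ and viewed, about 8 in all and at most 12, crops included, and the job is handed in when it is done.

```bash
mkdir -p pics; python3 - <<'E'
from bench import get_state, eyes
import cv2, numpy as np
s=get_state(); print({k:np.round(s[k],3) for k in('time','position','tool_rot','grip_width','ft_force')})
for n in('top','side'):
    im,d=eyes.get_image(n); p=eyes.camera_params(n); print(n,np.round(p['camera_matrix'],1).tolist(),np.round(p['pose'],3).tolist())
    np.savez(f'{n}0.npz',im=im,d=d); cv2.imwrite(f'pics/{n}0.png',im[:,:,::-1])
print(eyes.camera_params('wrist'))
E
```

```text
{'time': np.float64(0.0), 'position': array([0.169, 0.627, 0.221]), 'tool_rot': array([-4.120e-01, -3.114e+00,  3.000e-03]), 'grip_width': np.float64(1.002), 'ft_force': array([ 0.245, -0.178, -0.107])}
top [[491.0, 0.0, 323.2], [0.0, 491.0, 199.0], [0.0, 0.0, 1.0]] [[0.003, -0.988, 0.157, 0.244], [-1.0, -0.008, -0.03, 0.115], [0.031, -0.157, -0.987, 1.346], [0.0, 0.0, 0.0, 1.0]]
side [[505.8, 0.0, 322.2], [0.0, 505.8, 207.7], [0.0, 0.0, 1.0]] [[0.999, -0.034, 0.04, 0.408], [-0.052, -0.667, 0.744, -0.877], [0.002, -0.745, -0.667, 0.948], [0.0, 0.0, 0.0, 1.0]]
{'camera_matrix': array([[309.70691629,   0.        , 318.42691547],
       [  0.        , 309.70691629, 198.14597331],
       [  0.        ,   0.        ,   1.        ]]), 'mount': array([[-1.99206713e-04, -9.59149877e-01, -2.82898346e-01,
         7.66289056e-02],
       [ 9.99999861e-01, -5.27156299e-05, -5.25434302e-04,
        -2.91642849e-04],
       [ 4.89057082e-04, -2.82898411e-01,  9.59149754e-01,
        -1.61692063e-01],
       [ 0.00000000e+00,  0.00000000e+00,  0.00000000e+00,
         1.00000000e+00]])}
```

View pics/top0.png

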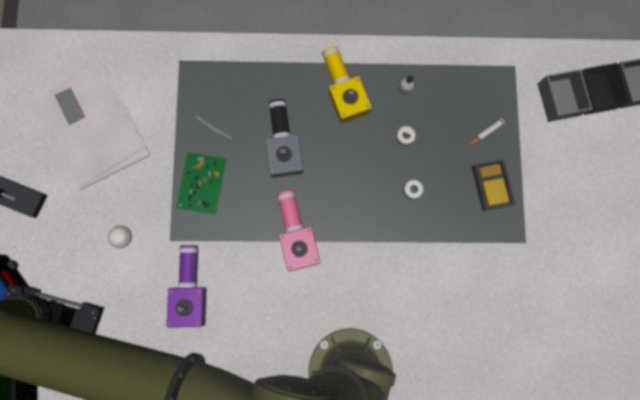

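View pics/side0.png

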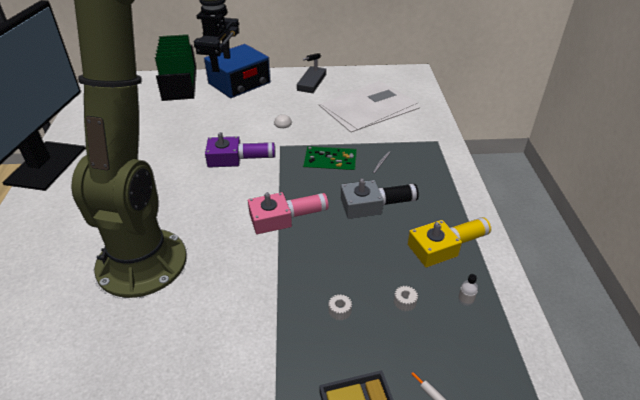

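The top view shows the grey drive at (284,154), with its motor pointing up in the image. The pink, purple and yellow drives are look-alikes. The two white gears are at (406,135) and (414,189). Next I'll locate both gears and enlarge them to see which has the D bore.

```bash
cat > h.py <<'E'
import numpy as np, cv2
from scipy.spatial.transform import Rotation as R
from bench import get_state, eyes
def cast(n,uv,z):
    p=eyes.camera_params(n); T=p['pose']; K=p['camera_matrix']
    uv=np.atleast_2d(uv).astype(float)
    d=np.c_[(uv-K[[0,1],[2,2]])/K[0,0],np.ones(len(uv))]@T[:3,:3].T
    return T[:3,3]+d*((z-T[2,3])/d[:,2])[:,None]
def tool():
    s=get_state(); T=np.eye(4); T[:3,:3]=R.from_rotvec(s['tool_rot']).as_matrix(); T[:3,3]=s['position']; return T,s
def wcast(T,uv,z):   # fisheye pixel -> world plane z
    p=eyes.camera_params('wrist'); K=p['camera_matrix']; M=T@p['mount']
    v=(np.atleast_2d(uv).astype(float)-K[[0,1],[2,2]])/K[0,0]; r=np.linalg.norm(v,axis=1)+1e-9
    d=np.c_[v*(np.sin(r)/r)[:,None],np.cos(r)]@M[:3,:3].T
    return M[:3,3]+d*((z-M[2,3])/d[:,2])[:,None]
def wproj(T,X):
    p=eyes.camera_params('wrist'); K=p['camera_matrix']; M=np.linalg.inv(T@p['mount'])
    c=np.atleast_2d(X)@M[:3,:3].T+M[:3,3]; rho=np.linalg.norm(c[:,:2],axis=1)
    return K[[0,1],[2,2]]+K[0,0]*c[:,:2]/rho[:,None]*np.arctan2(rho,c[:,2])[:,None]
E
python3 - <<'E'
from h import *
crops=[]
for n,cs in(('top',[(406,135),(414,189),(284,154)]),('side',[(406,296),(340,304),(363,190)])):
    f=np.load(n+'0.npz'); im=f['im']; d=f['d']
    row=[]
    for u,v in cs:
        c=im[v-20:v+20,u-20:u+20]; row.append(cv2.resize(c,(260,260),interpolation=cv2.INTER_CUBIC))
        m=(c.min(2)>130).astype(np.uint8); ys,xs=np.nonzero(m)
        cc=np.array([u-20+(xs.min()+xs.max())/2,v-20+(ys.min()+ys.max())/2]) if len(xs) else np.array([u,v])
        print(n,cc,len(xs),np.round(cast(n,cc,0.028),3), 'depth',d[v,u])
    crops.append(np.hstack(row))
cv2.imwrite('pics/c1.png',np.vstack(crops)[:,:,::-1])
print(cast('top',(284,154),.06), cast('top',(280,115),.048))
print(cast('side',(363,190),.06))
E
```

```text
top [406.5 134.5] 218 [[ 0.638 -0.157  0.028]] depth 1.4029964
top [414.  188.5] 229 [[ 0.485 -0.174  0.028]] depth 1.3728126
top [281.  135.5] 40 [[0.631 0.192 0.028]] depth 1.2939222
side [406.  294.5] 261 [[ 0.639 -0.159  0.028]] depth 1.182946
side [340. 303.] 270 [[ 0.486 -0.175  0.028]] depth 1.1647944
side [380.5 192.5] 27 [[0.631 0.204 0.028]] depth 1.3794032
[[0.57023444 0.18132658 0.06      ]] [[0.68313236 0.19463171 0.048     ]]
[[0.57673971 0.17920967 0.06      ]]
```

View pics/c1.png

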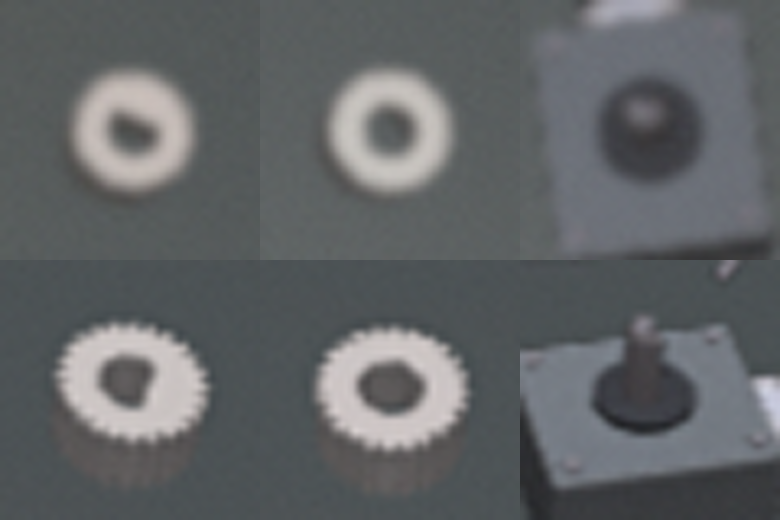

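The D-bore gear is the one at top (406,135) / side (406,295), at about (0.638,-0.158). Its bore has one straight edge, facing roughly +x,-y, about -45°. The other gear, at top (414,189), has a round bore and is the spare. The drive's yaw is about 7°. I'll move above the gear and check it with the wrist camera.

```bash
python3 -m jog '[[[1,-1,-1,0,0],[1,-1,-1,0,0],[1,-1,-1,0,0],[1,-1,-1,0,0],[1,-1,-1,0,0],[1,-1,-1,0,0],[1,-1,-1,0,0],[1,-1,-1,0,0],[1,-1,-1,0,0],[1,-1,-1,0,0]]]' 20; python3 -m jog '[[[1,-1,-1,0,0],[1,-1,-1,0,0],[1,-1,-1,0,0],[1,-1,-1,0.3,0],[1,-1,-1,0.6,0],[1,-0.8,-0.6,0.6,0],[1,-0.6,-0.3,0.6,0],[1,0,0,0,0],[1,0,0,0,0]]]'
python3 - <<'E'
from h import *
T,s=tool(); im,d=eyes.get_image('wrist'); np.savez('w1.npz',im=im,d=d,T=T); cv2.imwrite('pics/w1.png',im[:,:,::-1])
print(wproj(T,[[.638,-.158,.028]]),s['joint_positions'],np.degrees(np.arctan2(T[1,0],T[0,0])))
E
```

```text
time: 1.35
position: [0.4517, 0.1358, 0.2224]
tool_rot: [-0.411, -3.115, -0.001]
ft_force: [0.8, -0.2, -0.1]
grip_width: 1.0
time: 2.48
position: [0.6369, -0.1562, 0.1387]
tool_rot: [-0.411, -3.114, -0.001]
ft_force: [0.5, -0.0, 1.3]
grip_width: 0.996
[[317.30273411 195.94463289]] [-0.30994726  0.44202986  0.67125644  1.56193641 -0.28571831  1.23841326
  1.71687165] 164.96596242394943
```

View pics/w1.png

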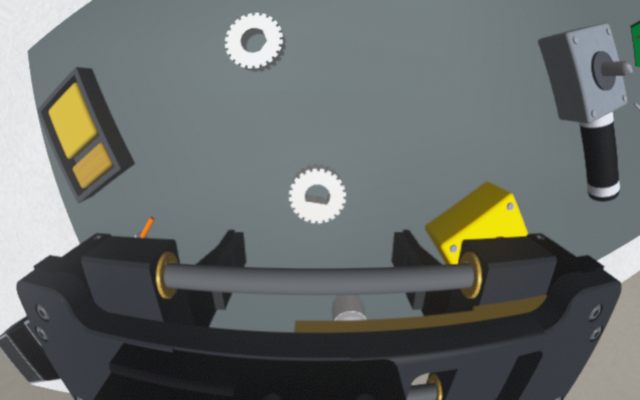

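The wrist view shows the D gear at (317,195), with the flat at the lower edge of its bore. The round spare is at (254,41) and the drive at (600,70). Next I'll measure the gear's centre and flat angle, and the drive from the same image.

```bash
python3 - <<'E'
from h import *
f=np.load('w1.npz'); im=f['im'];T=f['T']
g=cv2.cvtColor(im,cv2.COLOR_RGB2GRAY)
x0,y0=280,158; c=im[y0:y0+76,x0:x0+76]
m=(c.min(2)>165).astype(np.uint8)
cs,hi=cv2.findContours(m,cv2.RETR_CCOMP,cv2.CHAIN_APPROX_NONE)
o=max((k for k in range(len(cs)) if hi[0,k,3]<0),key=lambda k:cv2.contourArea(cs[k]))
P=wcast(T,cs[o][:,0]+[x0,y0],.028); ce,r=cv2.minEnclosingCircle(P[:,:2].astype(np.float32)); print('gear',ce,r, P.mean(0))
h=max((k for k in range(len(cs)) if hi[0,k,3]==o),key=lambda k:cv2.contourArea(cs[k]))
B=wcast(T,cs[h][:,0]+[x0,y0],.028)[:,:2]-ce
print('tool yaw',np.degrees(np.arctan2(T[1,0],T[0,0])))
a=np.degrees(np.arctan2(B[:,1],B[:,0])); i=np.argsort(a)
print(np.c_[a[i],1000*np.linalg.norm(B[i],axis=1)].round(1).tolist()[::2])
# support function: width of bore along direction th
th=np.arange(-180,180,5); s=[(B@[np.cos(np.radians(t)),np.sin(np.radians(t))]).max()*1000 for t in th]; print(list(zip(th.tolist(),np.round(s,1).tolist())))
z1=cv2.resize(c,(456,456),interpolation=cv2.INTER_CUBIC); z2=cv2.resize(im[10:210,530:640],(330,600))[:456]
cv2.imwrite('pics/c2.png',np.hstack([z1,z2])[:,:,::-1])
E
```

```text
gear (0.6382744312286377, -0.1582503467798233) 0.02649787627160549 [ 0.63789678 -0.15830534  0.028     ]
tool yaw 164.96596242394943
[[-177.3, 12.2], [-167.6, 12.0], [-155.1, 11.5], [-145.5, 12.1], [-135.6, 11.7], [-125.3, 11.8], [-115.4, 12.2], [-106.4, 12.0], [-97.3, 12.1], [-87.4, 11.7], [-74.6, 10.8], [-68.9, 9.3], [-60.9, 7.9], [-45.6, 7.5], [-32.0, 6.7], [-16.1, 6.4], [-0.0, 6.7], [10.7, 8.2], [21.2, 9.2], [29.4, 10.4], [35.9, 11.7], [46.3, 11.4], [57.0, 11.5], [67.1, 11.9], [76.3, 11.8], [85.4, 12.0], [95.5, 11.6], [106.0, 11.6], [119.1, 11.3], [132.2, 11.6], [142.3, 11.5], [152.2, 11.9], [160.9, 11.6], [169.9, 11.6], [178.6, 11.9]]
[(-180, 12.2), (-175, 12.2), (-170, 12.1), (-165, 12.0), (-160, 11.9), (-155, 12.0), (-150, 12.1), (-145, 12.1), (-140, 12.0), (-135, 12.1), (-130, 12.1), (-125, 12.1), (-120, 12.1), (-115, 12.2), (-110, 12.1), (-105, 12.1), (-100, 12.2), (-95, 12.3), (-90, 12.3), (-85, 12.2), (-80, 12.0), (-75, 11.7), (-70, 11.4), (-65, 10.9), (-60, 10.5), (-55, 10.2), (-50, 9.8), (-45, 9.4), (-40, 8.9), (-35, 8.3), (-30, 7.7), (-25, 7.0), (-20, 7.1), (-15, 7.4), (-10, 8.2), (-5, 8.9), (0, 9.5), (5, 10.1), (10, 10.6), (15, 11.0), (20, 11.3), (25, 11.5), (30, 11.7), (35, 11.8), (40, 11.9), (45, 11.9), (50, 11.8), (55, 12.0), (60, 12.1), (65, 12.1), (70, 12.0), (75, 11.8), (80, 11.9), (85, 12.0), (90, 11.9), (95, 11.9), (100, 11.9), (105, 11.9), (110, 11.8), (115, 11.5), (120, 11.3), (125, 11.6), (130, 11.8), (135, 11.9), (140, 12.0), (145, 12.1), (150, 12.1), (155, 12.0), (160, 11.8), (165, 11.6), (170, 11.9), (175, 12.1)]
```

View pics/c2.png

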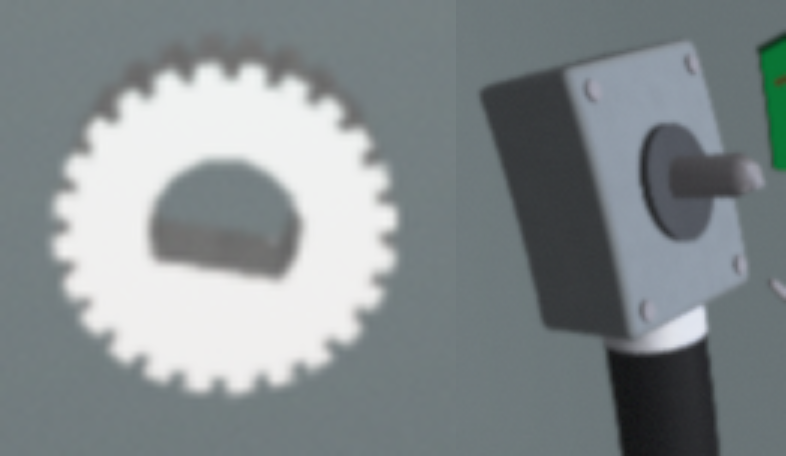

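The flat faces -21° (bore corners at about -76° and +34°), and the gear centre is (0.6383,-0.1582). Now I'll go down and grip it.

```bash
python3 -m jog '[[[1,-0.05,-0.04,0.7,0],[1,0,0,0.8,0],[1,0,0,0.8,0],[1,0,0,0.6,0],[1,0,0,0.4,0],[0.3,0,0,0,0],[0.3,0,0,0,0],[0.3,0,0,0,0],[0.3,0,0,0,0]]]' 20;  python3 -m jog '[[[0.3,0,0,0,0],[0.3,0,0,0,0]]]'
```

```text
time: 3.65
position: [0.6392, -0.159, 0.0074]
tool_rot: [0.411, 3.113, 0.0]
ft_force: [-0.4, 0.9, -0.1]
grip_width: 0.627
time: 3.9
position: [0.6391, -0.159, 0.0072]
tool_rot: [0.412, 3.114, 0.0]
ft_force: [-0.8, 0.2, 4.6]
grip_width: 0.595
```

```bash
python3 -m jog '[[[0.3,0,0,-0.5,0],[0.3,0,0,-1,0],[0.3,0,0,-1,0],[0.3,0,0.5,-1,0],[0.3,0.3,1,-0.5,0],[0.3,0.4,1,0,0],[0.3,0.4,1,0,0],[0.3,0.4,1,0,0],[0.3,0.4,1,0,0],[0.3,0.4,1,0,0]]]' 25;  python3 -m jog '[[[0.3,0,0.7,0,0],[0.3,0,0.4,0,0],[0.3,0,0.1,0,0],[0.3,0,0,0,0],[0.3,0,0,0,0]]]'
python3 - <<'E'
from h import *
T,s=tool(); im,d=eyes.get_image('wrist'); np.savez('w2.npz',im=im,d=d,T=T); cv2.imwrite('pics/w2.png',im[:,:,::-1])
print(wproj(T,[[.573,.180,.06],[.573,.18,.096]]),T[:3,3])
E
```

```text
time: 5.15
position: [0.6172, 0.117, 0.1678]
tool_rot: [0.412, 3.113, 0.001]
ft_force: [0.7, 0.2, 0.4]
grip_width: 0.591
time: 5.78
position: [0.6301, 0.1603, 0.1666]
tool_rot: [0.416, 3.114, -0.001]
ft_force: [0.2, -0.2, -0.5]
grip_width: 0.592
[[323.70085174 128.14080462]
 [324.45239776 131.06187345]] [0.63010668 0.16028764 0.16664795]
```

View pics/w2.png

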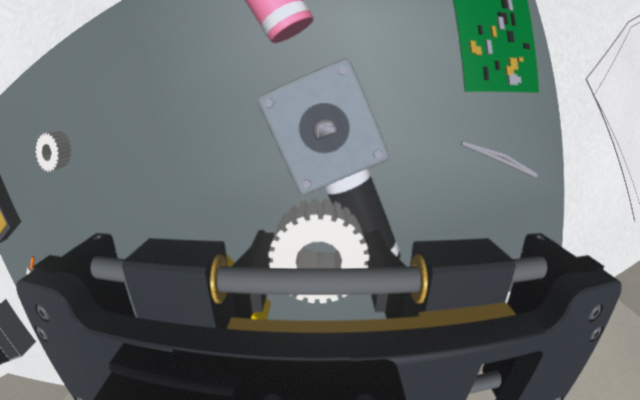

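The wrist view shows the gear gripped at (318,260), the shaft and shoulder at (324,128), and the motor running off to the lower right. Next I'll measure the shaft axis, the drive yaw and the gear in hand.

```bash
python3 - <<'E'
from h import *
f=np.load('w2.npz'); im=f['im'];T=f['T']; hsv=cv2.cvtColor(im,cv2.COLOR_RGB2HSV)
print([ (p,im[p[1],p[0]].tolist()) for p in((324,112),(305,135),(290,110),(325,128),(240,180))])
x0,y0=250,50; c=im[y0:y0+150,x0:x0+145]; v=c.max(2).astype(int)
dark=((v<85)).astype(np.uint8)
n,lab,st,ce=cv2.connectedComponentsWithStats(dark)
k=lab[112-y0:145-y0, 303-x0:345-x0]; k=np.bincount(k[k>0]).argmax()
cs,_=cv2.findContours((lab==k).astype(np.uint8),cv2.RETR_EXTERNAL,cv2.CHAIN_APPROX_NONE)
P=wcast(T,max(cs,key=cv2.contourArea)[:,0]+[x0,y0],.06)[:,:2].astype(np.float32)
e=cv2.fitEllipse(P); print('shoulder',e, cv2.minEnclosingCircle(P)); 
z=cv2.resize(im[98:160,292:354],(496,496),interpolation=cv2.INTER_CUBIC)
# screws/corners: box top by blueish-brighter colour
b=((c[:,:,2].astype(int)-c[:,:,0]>6)&(v>110)&(v<190)).astype(np.uint8)
b=cv2.morphologyEx(b,cv2.MORPH_CLOSE,np.ones((9,9)));n,lab,st,ce=cv2.connectedComponentsWithStats(b); k=1+st[1:,4].argmax()
cs,_=cv2.findContours((lab==k).astype(np.uint8),cv2.RETR_EXTERNAL,cv2.CHAIN_APPROX_NONE)
Q=wcast(T,max(cs,key=cv2.contourArea)[:,0]+[x0,y0],.055)[:,:2].astype(np.float32)
r=cv2.minAreaRect(Q*1000); print('box',r, st[k])
b2=cv2.resize(c,(483,500),interpolation=cv2.INTER_CUBIC); b2=cv2.resize(b2,(300,300))
hz=cv2.resize(im[195:310,262:375],(300,300))
cv2.imwrite('pics/c3.png',np.hstack([z,np.vstack([cv2.resize(hz,(248,248)),cv2.resize(np.repeat(b[:,:,None]*255,3,2),(248,248))])])[:,:,::-1])
E
```

```text
[((324, 112), [87, 92, 99]), ((305, 135), [87, 91, 100]), ((290, 110), [147, 157, 170]), ((325, 128), [158, 159, 172]), ((240, 180), [114, 125, 127])]Traceback (most recent call last):
  File "<stdin>", line 7, in <module>
ValueError: attempt to get argmax of an empty sequence
```

```bash
python3 - <<'E'
from h import *
f=np.load('w2.npz'); im=f['im'];T=f['T']
x0,y0=250,50; c=im[y0:y0+150,x0:x0+145]; v=c.max(2).astype(int)
def comp(mask,seed):
    n,lab,st,ce=cv2.connectedComponentsWithStats(mask.astype(np.uint8)); k=lab[seed[1]-y0,seed[0]-x0]
    cs,_=cv2.findContours((lab==k).astype(np.uint8),cv2.RETR_EXTERNAL,cv2.CHAIN_APPROX_NONE)
    return max(cs,key=cv2.contourArea)[:,0]+[x0,y0],st[k]
C,st=comp(v<125,(324,112)); P=wcast(T,C,.06)[:,:2].astype(np.float32)
print('shoulder',st,cv2.fitEllipse(P*1000),cv2.minEnclosingCircle(P*1000))
b=(v>140)&(v<200)&(c[:,:,2].astype(int)-c[:,:,0]>12)
b=cv2.morphologyEx(b.astype(np.uint8),cv2.MORPH_OPEN,np.ones((3,3)))
C,st=comp(b,(290,110)); Q=wcast(T,C,.055)[:,:2].astype(np.float32); r=cv2.minAreaRect(Q*1000); print('box',st,r)
z=cv2.resize(im[98:160,292:354],(496,496),interpolation=cv2.INTER_CUBIC)
hz=cv2.resize(im[195:310,262:375],(248,248))
cv2.imwrite('pics/c3.png',np.hstack([z,np.vstack([hz,cv2.resize(np.repeat(b[:,:,None]*255,3,2),(248,248))])])[:,:,::-1])
E
```

```text
shoulder [  49   53   50   50 1711] ((572.6708374023438, 180.2227783203125), (42.11699676513672, 42.30034637451172), 83.34227752685547) ((572.6544189453125, 180.1316680908203), 21.526918411254883)
box [   8    0  137  144 9497] ((569.7736206054688, 201.12533569335938), (97.90861511230469, 128.50921630859375), 8.273117065429688)
```

View pics/c3.png

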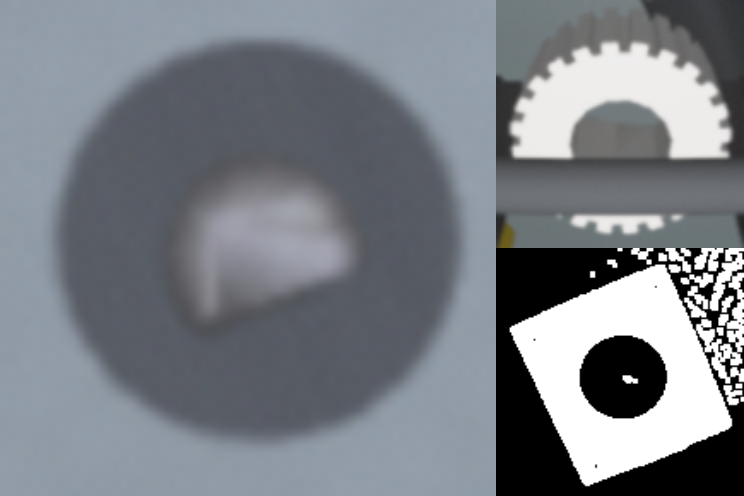

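Shoulder centre is (0.5727, 0.1802). The shaft's flat faces the motor, toward the lower right in the crop. I'll take the yaw from the four box corners, (258,98), (301,194), (387,158) and (348,60), and fit the gear circle from its visible rim.

```bash
python3 - <<'E'
from h import *
f=np.load('w2.npz'); im=f['im'];T=f['T']
Q=wcast(T,[(258.2,97.8),(301.5,194),(387,158),(347.6,59.7)],.055)[:,:2]
a=lambda d:np.degrees(np.arctan2(d[1],d[0]))
print(Q.round(4).tolist(),'ctr',Q.mean(0),'x-edges',a(Q[1]-Q[0]),a(Q[2]-Q[3]),'y-edges',a(Q[0]-Q[3])+90,a(Q[1]-Q[2])+90)
m=(im.min(2)>165); m[:195]=0; m[310:]=0; m[:,:255]=0; m[:,380:]=0
zt=T[2,3]+.0208
ys,xs=np.nonzero(m); P=wcast(T,np.c_[xs,ys],zt)[:,:2].astype(np.float32)
ce,r=cv2.minEnclosingCircle(P); print('gear top',ce,r,'tcp',T[:3,3])
R3=T[:3,:3]; print('gear in tool',(np.r_[ce,zt]-T[:3,3])@R3, 'tool z',R3[:,2],'yaw',a(R3[:2,0]))
# bore top arc: hole pixels
cs,hi=cv2.findContours(m.astype(np.uint8),cv2.RETR_EXTERNAL,cv2.CHAIN_APPROX_NONE)
y=np.degrees(np.arctan2(R3[1,0],R3[0,0]))
d=np.array([.5727,.1802])-T[:2,3]; print('tcp->shaft tool axes',np.r_[d,0]@R3/.04)
d=np.array([.5727,.1802])-ce; print('gear->shaft tool axes',np.r_[d,0]@R3/.04)
E
```

```text
[[0.5313, 0.1318], [0.626, 0.1448], [0.6136, 0.2286], [0.5197, 0.216]] ctr [0.57263457 0.18029038] x-edges 7.808294822420154 7.646692079518658 y-edges 7.804630028033245 8.408928214386265
gear top (0.6290221810340881, 0.16022498905658722) 0.026270583271980286 tcp [0.63010668 0.16028764 0.16664795]
gear in tool [ 0.00102467 -0.00035961 -0.02080002] tool z [ 6.64452514e-05 -7.47311905e-04 -9.99999719e-01] yaw 164.79091812705468
tcp->shaft tool axes [ 1.51549642e+00  1.03868043e-01 -4.67378579e-04]
gear->shaft tool axes [ 1.48974443e+00  1.12492280e-01 -4.66747624e-04]
```

The drive yaw is 7.9° and its centre is (0.5726,0.1803), which agrees with the shoulder. Gear yaw is about -21°, so the turn is -29° about tool z. I'll move over the shaft, turn, and check before lowering.

```bash
python3 -m jog '[[[0.3,0.7,0.11,0,0],[0.3,0.79,0,0,0],[0.3,0,0,0,-1],[0.3,0,0,0,-1],[0.3,0,0,0,-1],[0.3,0,0,0,-1],[0.3,0,0,0.4,-1],[0.3,0,0,0.5,-0.8],[0.3,0,0,0.3,0],[0.3,0,0,0,0]]]';  python3 -m jog '[[[0.3,0,0,0,0],[0.3,0,0,0,0]]]'
python3 - <<'E'
from h import *
T,s=tool(); im,d=eyes.get_image('wrist'); np.savez('w3.npz',im=im,d=d,T=T)
R3=T[:3,:3]; a=np.degrees(np.arctan2(R3[1,0],R3[0,0])); print(T[:3,3],a)
zt=T[2,3]+.0208
uv=wproj(T,[np.r_[T[:2,3],zt]])[0]; print(uv)
u,v=uv.astype(int)
m=(im.min(2)>165); m[:v-75]=0; m[v+70:]=0; m[:,:u-70]=0; m[:,u+70:]=0
ys,xs=np.nonzero(m); P=wcast(T,np.c_[xs,ys],zt)[:,:2].astype(np.float32)
ce,r=cv2.minEnclosingCircle(P); print('gear top',ce,r); d=np.array([.5727,.1802])-ce; print('gear->shaft units',np.r_[d,0]@R3/.04)
sd,_=eyes.get_image('side'); np.savez('s3.npz',im=sd)
A=cv2.resize(im[v-75:v+65,u-75:u+75],(400,373)); B=cv2.resize(sd[130:230,310:417],(400,373),interpolation=cv2.INTER_CUBIC)
cv2.imwrite('pics/c4.png',np.hstack([A,B])[:,:,::-1])
E
```

```text
time: 7.08
position: [0.5729, 0.1814, 0.1178]
tool_rot: [0.378, -3.117, 0.001]
ft_force: [0.3, -0.1, -0.9]
grip_width: 0.593
time: 7.32
position: [0.574, 0.1823, 0.1195]
tool_rot: [-0.381, 3.117, 0.001]
ft_force: [-0.7, 0.4, 0.4]
grip_width: 0.589
[0.57399507 0.18226929 0.11947229] -166.0781344057501
[320.05896498 264.18358018]
gear top (0.5727956295013428, 0.18109692633152008) 0.026245534420013428
gear->shaft units [ 7.71547800e-03 -2.11892593e-02 -1.85648451e-05]
```

View pics/c4.png

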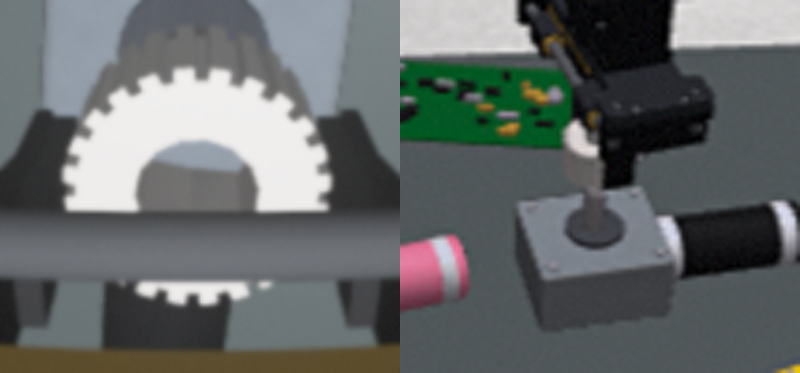

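Wrist view: the gear is level in the jaws. Side view: it is directly above the shaft, and within 1 mm by measurement. Now I'll lower it, watching the force.

```bash
python3 -m jog '[[[0.3,0,-0.02,0.2,0],[0.3,0,0,0.2,0],[0.3,0,0,0.1,0],[0.3,0,0,0.1,0],[0.3,0,0,0.1,0],[0.3,0,0,0.1,0],[0.3,0,0,0,0]]]'
```

```text
time: 8.3
position: [0.5734, 0.1813, 0.0862]
tool_rot: [0.381, -3.118, 0.0]
ft_force: [0.4, 0.3, -0.3]
grip_width: 0.593
```

There is no contact force and the gear is already 17 mm down the shaft. I'll take it the rest of the way.

```bash
python3 -m jog '[[[0.3,0,0,0.1,0],[0.3,0,0,0.1,0],[0.3,0,0,0.1,0],[0.3,0,0,0.1,0],[0.3,0,0,0.05,0],[0.3,0,0,0,0]]]'
```

```text
time: 9.05
position: [0.5735, 0.1813, 0.0684]
tool_rot: [0.381, -3.118, 0.0]
ft_force: [0.1, -0.9, 0.3]
grip_width: 0.591
```

It's about 1 mm above home. I'll open the jaws and go straight up.

```bash
python3 -m jog '[[[0.3,0,0,0.03,0],[0.65,0,0,0,0],[0.8,0,0,0,0],[1,0,0,0,0],[1,0,0,0,0],[1,0,0,-0.3,0],[1,0,0,-1,0],[1,0,0,-1,0],[1,-0.5,0,-1,0],[1,-1,0,0,0]]]'; python3 -m jog '[[[1,-1,0,0,0],[1,0,0,0,0],[1,0,0,0,0]]]'
python3 - <<'E'
from h import *
T,s=tool(); im,d=eyes.get_image('wrist'); sd,_=eyes.get_image('side'); print(T[:3,3],s['ft_force'])
c0=wproj(T,[[.5727,.1802,.088]])[0]; print(c0); u,v=c0.astype(int)
m=np.zeros(im.shape[:2],np.uint8); m[v-50:v+50,u-50:u+50]=(im.min(2)>165)[v-50:v+50,u-50:u+50]
ys,xs=np.nonzero(m)
for z in(.088,.094): P=wcast(T,np.c_[xs,ys],z)[:,:2].astype(np.float32); print(z,cv2.minEnclosingCircle(P*1000))
A=cv2.resize(im[max(v-50,0):v+50,u-50:u+50],(400,400),interpolation=cv2.INTER_CUBIC); B=cv2.resize(sd[140:240,315:415],(400,400),interpolation=cv2.INTER_CUBIC)
cv2.imwrite('pics/c5.png',np.hstack([A,B])[:,:,::-1])
E
```

```text
time: 10.3
position: [0.6344, 0.1966, 0.2058]
tool_rot: [-0.381, 3.11, 0.006]
ft_force: [0.7, 0.2, 0.5]
grip_width: 1.004
time: 10.68
position: [0.6702, 0.205, 0.1996]
tool_rot: [0.381, -3.118, 0.0]
ft_force: [-0.6, -1.1, -0.4]
grip_width: 1.0
[0.67019885 0.20498108 0.19961155] [-0.60484817 -1.07104719 -0.3851763 ]
[318.79680596  82.69071105]
0.088 ((572.859375, 180.21701049804688), 26.944385528564453)
0.094 ((573.363525390625, 180.34014892578125), 26.35291290283203)
```

View pics/c5.png

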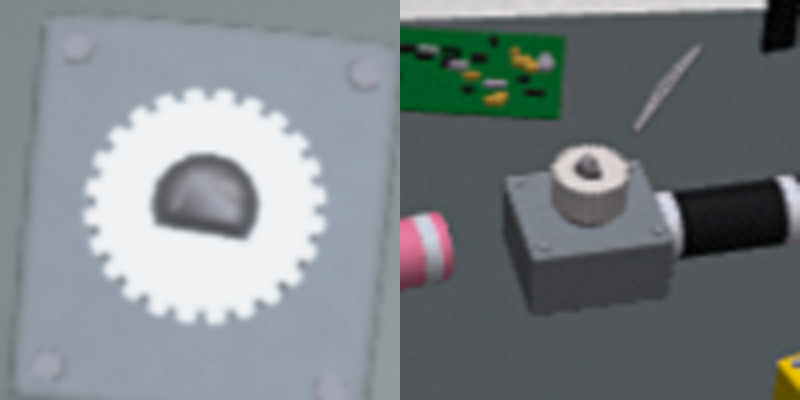

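The gear is on the shaft, level and seated, with the D flats lined up and the shaft tip showing above it. The arm is clear, so I'm handing the job in.

```bash
python3 -c "from bench import job; print(job.close_job())"
```

```text
the job is handed in; nothing more can be done
None
```

The D-bore gear is on the grey drive's shaft, and I handed the job in at about 10.8 s of the 38 s limit. I picked it up from (0.638, -0.158), turned it 29° to match the shaft's flat, lowered it to within about 1 mm of the shoulder and let go.

- **Position:** the last wrist picture puts the gear's centre within about 0.2 mm of the shoulder centre measured earlier. The distance assumes the gear is fully home, and the gear's measured size is consistent with that (26.9 mm radius against a nominal 26 mm).
- **Fit:** by eye the bore's flat and the shaft's flat run parallel. The gear looks level, with the shaft tip showing above it. I did not measure the final tilt or flat angle.
- **Forces:** the wrist force readings stayed under 5 N throughout, and the open gripper was well clear at hand-in.
- **Spare gear:** the robot never went near the round-bore gear or the look-alike drives. I did not re-measure the spare's position at the end.

No check failed or disagreed.

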